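Turn the trolley wheel until its valve is at the top

TASK

The trolley wheel on the service stand is to be pumped up: with the fingertips push its spokes round, one after another, through the opening above the clear guard, until the valve stem is straight up from the hub, at twelve o'clock in line with the stand's pointer. Keep off the tyre and the valve stem, and neither shift nor lift the hex key, tub, red-gripped cutters, multimeter and small blue screwdriver that lie to the left and right. Finish with the wheel at rest and the hand clear of everything.

Things in the scene. Friction and masses are not known exactly. Their poses are not given: they have to be found in the camera images.
- stand: service stand, screwed down: grey base plate 220 x 320 x 10 mm, origin under its centre on the bench; x points away from the robot (give or take its yaw), y left, z up. It holds the wheel on an axle tilted toward the robot: the wheel's plane slopes up and away at 40 degrees to the bench. In the stand's frame up the slope is U = (0.766, 0, 0.643), out of the wheel's front N = (-0.643, 0, 0.766).
- hub (a point): centre of the wheel's hub in the wheel's middle plane, at (-15, 0, 118) mm in the stand's frame. The hub is 40 mm in diameter and its nut stands 24 mm out along N. Behind the spokes, the wheel above the guard's edge is open for at least 30 mm.
- guard_edge (a point): middle of the upper edge of the fixed clear guard plate, 13 mm up the slope (U) from the hub centre and 25 mm in front (N). The plate, 4 mm thick and 310 mm wide, parallel to the wheel, covers all of the wheel below this edge; above it the wheel is open. Thin rods hold it at its sides, 148 mm left and right.
- pointer (a point): tip of the stand's dark pointer at twelve o'clock, 145 mm from the hub centre along U, just outside the tyre, on a thin steel post behind the wheel; fixed.
- wheel (a joint): angle of the wheel (rad): 0 or any whole number of turns with the valve at twelve o'clock; grows counter-clockwise as seen from the robot (its top goes left). It turns endlessly, is balanced, and drags with about 0.16 N m (about 3 N at a spoke's middle), so it stays where it is left.
- spoke (a point): middle of one spoke, 55 mm from the hub centre, in the middle plane. Five straight aluminium spokes, 14 mm wide, 24 mm deep (12 mm to either side of the middle plane), run from the hub to the rim (inner radius 100 mm), every 72 degrees; this one stands 36 degrees counter-clockwise of the valve, which is half-way between two spokes.
- valve_root (a point): foot of the valve stem on the inside of the rim, 100 mm from the hub centre in the wheel's middle plane. The stem (brass, about 8 mm thick, black cap) runs from here 20 mm straight toward the hub.
- twelve (a point): where valve_root is when the valve is exactly at twelve o'clock: 100 mm from the hub centre along U; fixed to the stand.
- tyre: black rubber tyre round the rim, 32 mm thick, 276 mm outer diameter; origin at the hub centre, turns with the wheel. Not to be touched.
- valve: the valve stem itself (see valve_root); origin at the hub centre, its x axis points from the hub to the valve. Not to be touched.
- hex_key: bystander: angled steel hex key, 32 x 92 x 7 mm, lying left of the stand, origin under its centre
- flux_tub: bystander: round tub with red screw lid, 48 mm wide, 27 mm high, left of the stand, origin under its centre
- side_cutter: bystander: pliers with red grips, 61 x 130 x 12 mm, lying right of the stand, origin under its centre
- multimeter: bystander: yellow hand multimeter, 136 x 68 x 47 mm, left, origin under its centre
- tester_pen: bystander: thin blue screwdriver, 17 x 157 x 16 mm, left, origin under its centre

How it is judged (in metres and radians):
At the end, for the whole second after the job is handed in: The valve stem is within 6 degrees of twelve o'clock (its foot within 10.5 mm of the point straight up from the hub) and the wheel is at rest (distance between valve_root and twelve below 0.0105 m and velocity of joint wheel between -0.02 and 0.02 rad/s); the robot touches nothing.
It fails at once if the tyre is touched by the robot (over 2 N) (contact force between tyre and the fingers above 2 N or contact force between tyre and the arm above 2 N).
It fails at once if the valve stem is touched by the robot (over 1 N) (contact force between valve and the fingers above 1 N or contact force between valve and the arm above 1 N).
It fails at once if a bystander is shifted by more than 20 mm or lifted (distance of any of hex_key, flux_tub, side_cutter, multimeter, tester_pen from where it was at the start of the episode above 0.02 m).
It also fails if it takes over 56 s, if anything falls off the work surface, if the arm or the gripper's body presses on something with over 40 N, if the wrist force passes 120 N, or if a joint passes its speed limit or range.

ROBOT

A 6-joint arm with a two-finger parallel gripper is mounted at the origin on a cart in front of the work surface, level with it; the furniture and walls round the work are solid. World frame = base frame: x ahead of the robot, y to its left, z up, the work surface at z = 0. Lengths are in mm, angles in rad, forces in N, time in s.
With the tool pointing down it reaches from about 275 to 975 mm from the base axis. Payload 8.4 kg.
Tool frame: the origin (TCP) lies between the finger pads; the fingertips stand 17 mm ahead of it and the grasp point (between the pads) lies 2 mm behind it; x points along the fingers, z is the direction in which the jaws open and shut, and the axes are right-handed (so a half turn about x gives the same grasp; the last joint's range is limited). The gripper opens to 92 mm and grips with 3 to 60 N. Pads are 20 mm wide; open, the fingers measure 128 mm over their backs; the gripper's body (75 mm by 189 mm) begins 69 mm behind the grasp point.
Start: joints at [-1.2, 0.353, 1.633, -0, 1.155, -0.002], TCP at [227.639, -582.072, 231.583] pointing down, gripper open.
Joint ranges: [-2.63, 2.63], [-0.92, 2.1], [0.06, 2.66], [-1.3, 4.44], [0, 2.69], [-3.02, 3.02]. Speed limits (rad/s): [2.22, 2.22, 2.79, 3.14, 3.14, 3.14].

INTERFACE

Orientations are given as a unit quaternion [w, x, y, z].
In Python, from bench import arm gives the robot as it stands.
- The arm moves only by the shell command python3 -m crank 'ROWS' [OPENING] [FORCE]. ROWS is JSON, a list of rows, each an object with "xyz": the shift along the world's x, y, z in mm, a list of three; "rotation": the turn, a rotation vector about the world's x, y, z in degrees, a list of three. In form: [{"xyz": [x, y, z], "rotation": [wx, wy, wz]}, ...]. A call has 1 to 8 rows; each row is the pose to reach, as a shift and turn from the pose commanded when the call began; what a row does not reach only later rows make up. A row lasts 1/10 s, in which the tool goes at most 50 mm and 8.59 degrees, less where a joint would pass 70% of its speed; a pose out of reach is approached as far as the arm can. A call with a gripper value outside its range is refused whole. OPENING is the closure, from -1 (fully open) to 1 (shut), set as the call begins (- or left out, the last holds). The fingers move at their own pace and stop on an object; FORCE is the grip in N (left out, the last holds). Time passes only in rows, so rows that repeat a pose let the fingers close. It gives the time, the measured TCP pose, the force and the opening at its end, in the units of the state.
- arm.get_obs(): the state, without advancing time (a new reading comes with each control period).
- arm.capture(name): name is "scene" or "top" or "wrist"; returns (picture, depth): 480x640x3 uint8, red, green, blue; 480x640 float32, mm along the optical axis (not along the pixel's ray), 0 where there is no reading.
- arm.camera_params(name): a dict with "fx", "fy", "cx", "cy" (pixels), "k1" (the pictures are not rectified: a ray, as slopes to the right and down, at radius r is drawn at 1 + k1 r^2 times it, then the intrinsics apply), "eye" and "orientation" of the camera in the world. Camera axes: x right, y down, z forward; pixel columns grow to the right and rows downward; lengths in mm; the calibration is good to about 2 mm. A picture is of the moment at which its call begins: read the wrist's pose just before it. camera_params takes no time and is no camera call; for the wrist camera it gives the pose at the moment of the call.
- arm.close_job(): hands the job in, once; it reports no verdict.
The state is a dict: "t": time; "qpos": joint angles; "joint_velocities": joint speeds; "joint_efforts": joint torques, N m; "tcp_pos": TCP position; "tcp_rot": TCP orientation; "force": force on the tool from outside, world axes, zero at the start; "moment": the same for the moment, N m; "grip_width": opening from 0.0 (shut) to 1.0 (fully open).
Only numpy, scipy, OpenCV 4.12 (cv2) and the standard library are available. Lean on these libraries where they do the work, as an engineer would, in place of code of your own. Each camera call takes 0.05 s, during which the arm holds its last target. There are 200 camera calls.

## Working session

There is one attempt and no reset: what is moved stays moved. The work goes in short steps, Python scripts to look and compute and a shell command to move; the robot and the scene stay as the last step left them, time stands still between calls to the robot, and variables do not carry over. Pictures are saved under pics/ and viewed, about 8 in all and at most 12, crops included, and the job is handed in when it is done.

```bash
mkdir -p pics; ls; python3 - <<'E'
from bench import arm
import cv2,numpy as np
o=arm.get_obs();print(o)
for n in("scene","top"):
    p,d=arm.capture(n);cv2.imwrite(f"pics/{n}0.png",p[:,:,::-1]);np.save(f"pics/{n}0.npy",d);print(n,arm.camera_params(n))
E
```

```text
pics
{'t': 0.0, 'qpos': array([-1.20044187e+00,  3.53679391e-01,  1.63410182e+00,  7.11044598e-06,
        1.15520542e+00, -2.43534191e-03]), 'joint_velocities': array([ 9.64360600e-04,  6.70216751e-04, -8.69639859e-04,  5.75189672e-04,
        2.15724138e-05, -4.93550282e-04]), 'joint_efforts': array([-1.76700571e-03, -5.93853879e+01, -3.34210396e+01,  6.97268802e-02,
        2.35528476e-02, -1.38115715e-04]), 'tcp_pos': array([ 227.4492838 , -581.64991636,  230.85799627]), 'tcp_rot': array([ 0.58359231,  0.39896213,  0.58440242, -0.39840061]), 'force': array([0.37535817, 0.47261908, 0.79093093]), 'moment': array([-0.06523634,  0.01737447,  0.02878121]), 'grip_width': 0.9994646954499206}
scene {'fx': 497.3229996846865, 'fy': 497.3229996846865, 'cx': 306.7076269731136, 'cy': 235.92028392496607, 'k1': -0.08326994334710963, 'eye': array([ 214.55479339,  840.99947488, 1120.35580638]), 'orientation': array([ 0.0729408 , -0.17837586,  0.92239696, -0.33473203])}
top {'fx': 560.2331163055762, 'fy': 560.2331163055762, 'cx': 307.36902621299566, 'cy': 238.57715032934937, 'k1': -0.14859845631083576, 'eye': array([ 476.06488164,   73.35339333, 1318.28025849]), 'orientation': array([-0.02505254,  0.70697896, -0.70628427,  0.02675172])}
```

View pics/top0.png

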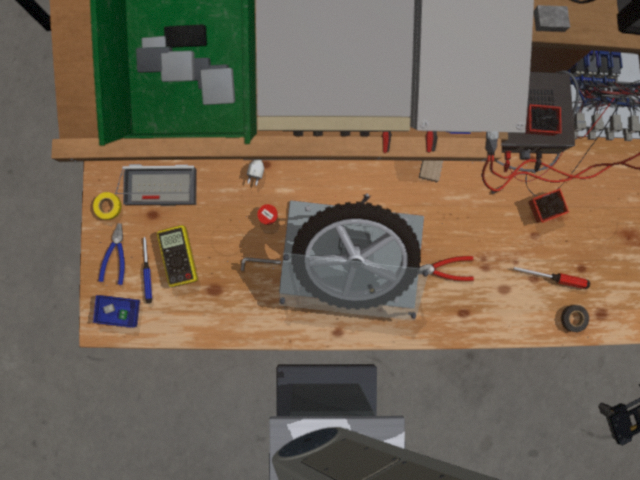

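View pics/scene0.png

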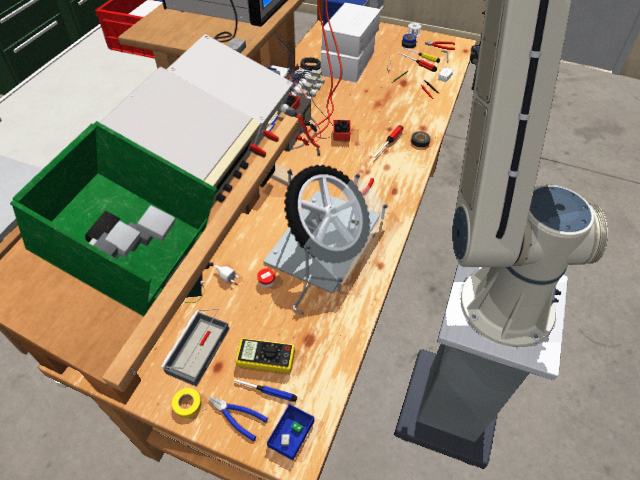

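Top view: wheel hub near (355,258), pointer near (366,198), guard edge near row 262. I'll get the plate from depth and rectify the wheel plane.

```bash
cat > h.py <<'E'
from bench import arm
import cv2,numpy as np
from scipy.spatial.transform import Rotation as R
def rot(q): return R.from_quat(np.r_[q[1:],q[0]]).as_matrix()
def proj(c,P):
    v=(np.atleast_2d(P)-c["eye"])@rot(c["orientation"]); s=v[:,:2]/v[:,2:]
    s=s*(1+c["k1"]*(s**2).sum(1,keepdims=True)); return s*[c["fx"],c["fy"]]+[c["cx"],c["cy"]]
def cloud(c,d):
    K=np.array([[c["fx"],0,c["cx"]],[0,c["fy"],c["cy"]],[0,0,1]])
    uv=np.stack(np.meshgrid(np.arange(640.),np.arange(480.)),-1).reshape(-1,1,2)
    s=cv2.undistortPoints(uv,K,np.array([c["k1"],0,0,0,0])).reshape(480,640,2)  # k1 radial model is OpenCV's
    return np.dstack([s*d[...,None],d])@rot(c["orientation"]).T+c["eye"]
U=np.array([.766,0,.643]);N=np.array([-.643,0,.766]);H=np.array([-15,0,118.])
def rectify(pic,c,xy,yaw,n=0,S=2,half=150):
    """frontal picture of the plane n mm in front of the wheel's; S px/mm, up=U, left=+y"""
    a=(np.arange(2*half*S)-half*S)/S; X,Y=np.meshgrid(a,a)
    P=H+n*N-Y[...,None]*U+X[...,None]*np.array([0,-1,0])
    Rz=R.from_euler("z",yaw).as_matrix(); W=P@Rz.T+[*xy,0]
    m=proj(c,W.reshape(-1,3)).reshape(X.shape+(2,)).astype(np.float32)
    return cv2.remap(pic,m[...,0],m[...,1],cv2.INTER_CUBIC)
E
python3 - <<'E'
from h import *
c=arm.camera_params("top");d=np.load("pics/top0.npy");p=cv2.imread("pics/top0.png")
X=cloud(c,d);z=X[...,2]
print(np.median(z[230:300,200:240]), [X[v,u].round() for u,v in((415,310),(295,300),(300,208),(418,218))])
b0=np.median(z[300:330,200:270])
m=((z-b0>5)&(z-b0<16)).astype(np.uint8);m[:,:270]=0;m[:,425:]=0;m[:190]=0;m[330:]=0
m=cv2.morphologyEx(m,cv2.MORPH_OPEN,np.ones((3,3)))
q=X[m>0][:,:2].astype(np.float32);r=cv2.minAreaRect(q);print(b0,len(q),r)
cx,cy=np.array(cv2.boxPoints(r)).mean(0)
yaw=np.deg2rad(r[2]);yaw=(yaw+np.pi/4)%(np.pi/2)-np.pi/4
print(cx,cy,yaw)
cv2.imwrite("pics/mask.png",m*255)
f=rectify(p,c,(cx,cy),yaw)
big=cv2.resize(p[190:330,235:435],None,fx=3,fy=3,interpolation=cv2.INTER_CUBIC)
Rz=R.from_euler("z",yaw).as_matrix()
for P in([-110,160,10],[110,160,10],[110,-160,10],[-110,-160,10],H+145*U,H+13*U+25*N,H,H+100*U):
    u=proj(c,Rz@np.array(P)+[cx,cy,0])[0];cv2.circle(big,tuple(int(t) for t in ((u-[235,190]+.5)*3)),3,(255,0,255),1)
f=cv2.resize(f,(420,420),interpolation=cv2.INTER_AREA)
out=np.zeros((850,600,3),np.uint8);o=np.zeros((420,1020,3),np.uint8);o[:,:600]=big;o[:,600:]=f
cv2.imwrite("pics/fit.png",cv2.resize(o,(800,330),interpolation=cv2.INTER_AREA))
E
```

```text
1.1677300034098153 [array([ 408., -170.,   69.]), array([431.,  98.,  66.]), array([644.,  88.,   9.]), array([ 621., -191.,    9.])]
1.1169841415799056 2246 ((574.1502685546875, -28.196517944335938), (340.6517639160156, 148.54905700683594), 84.25896453857422)
574.15027 -28.196518 -0.10019997127563185
```

View pics/fit.png

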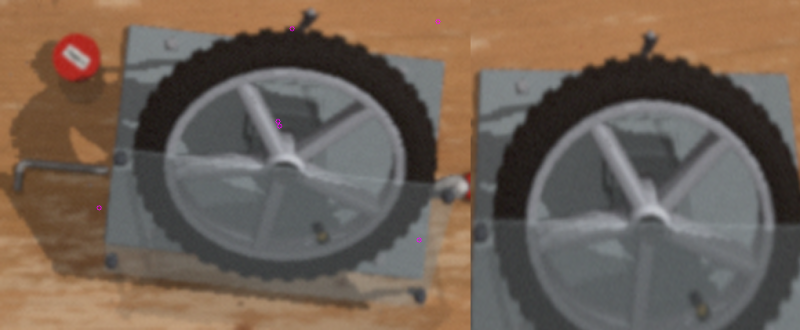

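```bash
python3 - <<'E'
from h import *
from scipy.optimize import least_squares
c=arm.camera_params("top");p=cv2.imread("pics/top0.png")
px=np.array([[130,27],[443,60],[107,245],[425,278],[303,27],[287,160]])/2.353+[235,190]-.5
L=np.array([[110,160,10],[110,-160,10],[-110,160,10],[-110,-160,10],H+145*U,H+24*N])
T=lambda s,P:np.atleast_2d(P)@R.from_euler("z",s[2]).as_matrix().T+[s[0],s[1],0]
r=least_squares(lambda s:(proj(c,T(s,L))-px).ravel(),[530,-40,-.1],loss="soft_l1");s=r.x
print(s,(proj(c,T(s,L))-px).round(1).tolist())
f=rectify(p,c,s[:2],s[2],S=2)
g=f.copy();q=lambda u,y:(int(300-2*y),int(300-2*u))
for rad in(100,138):cv2.circle(g,(300,300),2*rad,(255,0,255),1)
cv2.circle(g,q(145,0),3,(0,0,255),1);cv2.imwrite("pics/rect.png",g)
E
```

```text
[ 5.36726848e+02 -3.45227390e+01 -9.98346841e-02] [[-0.8, -0.5], [0.8, -0.8], [-0.7, 0.1], [0.3, -0.4], [1.7, 0.2], [-0.8, 7.8]]
```

View pics/rect.png

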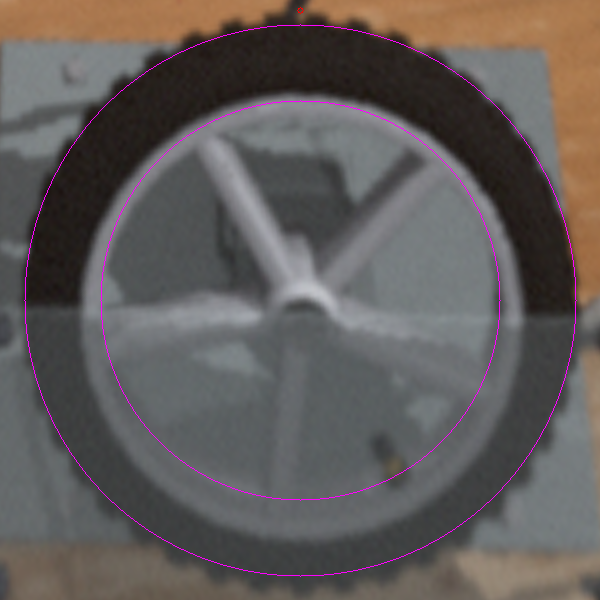

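Fit is good (stand at about (537,-34.5), yaw -0.1). The rectified view shows the spokes at (215,145) and (430,155) and the valve at (390,465). So the valve is about -152° from twelve, and I need about +152° counter-clockwise in three strokes with the closed fingers. The first move is a pre-approach.

```bash
cat >> h.py <<'E'
S=np.array([536.7,-34.5,-.0998]);RZ=R.from_euler("z",S[2]).as_matrix()
def pose(r,psi,n,flip=1):
    """TCP pose with fingertips n mm in front of the wheel's middle plane, at radius r, psi deg ccw of twelve"""
    a=np.deg2rad(psi);e=np.cos(a)*U+np.sin(a)*np.array([0,1,0])
    z=flip*e;x=-N;M=np.stack([x,np.cross(z,x),z],1)
    return RZ@(H+r*e+(n+17)*N)+[S[0],S[1],0],RZ@M
def rows(targets,p0,M0):
    for t in targets:
        p,M=pose(*t);w=R.from_matrix(M@M0.T).as_rotvec(degrees=True)
        print(t,(p-p0).round(0).tolist(),w.round(1).tolist())
E
python3 - <<'E'
from h import *
o=arm.get_obs();M0=rot(o["tcp_rot"]);print(M0.round(2))
for f in(1,-1):rows([(60,11,120,f)],o["tcp_pos"],M0)
print(RZ@N,RZ@U)
E
```

```text
[[-0.    0.93  0.36]
 [ 0.    0.36 -0.93]
 [-1.   -0.   -0.  ]]
(60, 11, 120, 1) [253.0, 564.0, 30.0] [-29.1, -31.5, 70.7]
(60, 11, 120, -1) [253.0, 564.0, 30.0] [33.8, -31.2, -101.2]
[-0.6398005   0.06406493  0.766     ] [ 0.76218847 -0.07631996  0.643     ]
```

```bash
python3 -m crank '[{"xyz":[0,20,50],"rotation":[0,0,0]},{"xyz":[0,40,100],"rotation":[0,0,6]},{"xyz":[20,80,110],"rotation":[0,0,12]},{"xyz":[40,125,110],"rotation":[0,0,18]},{"xyz":[60,170,110],"rotation":[0,0,24]},{"xyz":[80,215,110],"rotation":[0,0,30]},{"xyz":[100,260,110],"rotation":[0,0,36]},{"xyz":[120,300,110],"rotation":[0,0,42]}]' 1 20
python3 - <<'E'
from h import *
o=arm.get_obs();M0=rot(o["tcp_rot"]);print(o["qpos"].round(2))
rows([(60,11,120,1)],o["tcp_pos"],M0)
E
```

```text
t: 0.9
tcp_pos: [347.7, -279.9, 341.5]
tcp_rot: [0.688, 0.162, 0.688, -0.161]
force: [0.8, -0.1, 0.9]
grip_width: 0.328
[-0.68 -0.03  1.85  0.    1.32 -0.22]
(60, 11, 120, 1) [132.0, 263.0, -81.0] [-14.9, -37.7, 30.4]
```

```bash
python3 -m crank '[{"xyz":[20,40,0],"rotation":[-2,-5,4]},{"xyz":[40,80,0],"rotation":[-4,-10,8]},{"xyz":[60,120,0],"rotation":[-6,-15,12]},{"xyz":[80,160,0],"rotation":[-8,-20,16]},{"xyz":[100,200,-10],"rotation":[-10,-25.5,20.5]},{"xyz":[120,235,-30],"rotation":[-12.5,-31,25.5]},{"xyz":[132,263,-60],"rotation":[-14.9,-37.7,30.4]},{"xyz":[132,263,-81],"rotation":[-14.9,-37.7,30.4]}]'
python3 - <<'E'
from h import *
o=arm.get_obs();M0=rot(o["tcp_rot"]);print(o["qpos"].round(2))
rows([(60,11,120,1),(60,11,40,1),(60,11,-8,1)],o["tcp_pos"],M0)
p,d=arm.capture("wrist");cv2.imwrite("pics/w1.png",p[:,:,::-1])
E
```

```text
t: 1.7
tcp_pos: [478.0, -16.2, 258.7]
tcp_rot: [0.904, -0.066, 0.423, -0.002]
force: [0.2, -1.4, -0.0]
grip_width: 0.01
[ 0.01 -0.2   2.38 -0.25  0.27  0.13]
(60, 11, 120, 1) [2.0, -1.0, 2.0] [-0.1, 0.2, -0.2]
(60, 11, 40, 1) [53.0, -6.0, -59.0] [-0.1, 0.2, -0.2]
(60, 11, -8, 1) [84.0, -9.0, -96.0] [-0.1, 0.2, -0.2]
```

View pics/w1.png

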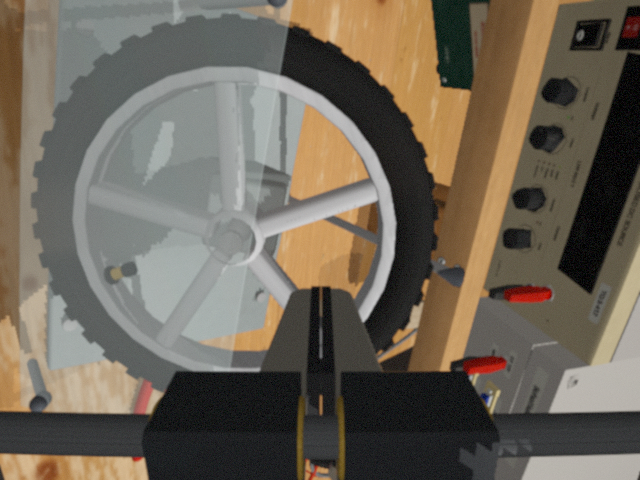

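Picture 5: wrist view is aligned as planned (right = U, up = left). The hub is at (233,237), the open spokes end near (375,190) and (290,300), and the valve is at (120,272). I'll rectify this to check the angles.

```bash
cat >> h.py <<'E'
def look(name):
    c=arm.camera_params("wrist");p,d=arm.capture("wrist");p=p[:,:,::-1].copy()
    f=rectify(p,c,S[:2],S[2]);cv2.circle(f,(300,300),200,(255,0,255),1);cv2.circle(f,(300,300),276,(255,0,255),1);cv2.circle(f,(300,10),4,(0,0,255),1)
    cv2.imwrite(name,f)
E
python3 - <<'E'
from h import *
look("pics/r1.png");o=arm.get_obs()
rows([(60,-8,120,1),(60,-8,80,1),(60,-8,30,1),(60,-8,-10,1)],o["tcp_pos"],rot(o["tcp_rot"]))
E
```

```text
(60, -8, 120, 1) [2.0, -19.0, 5.0] [12.0, -1.6, -14.6]
(60, -8, 80, 1) [28.0, -22.0, -26.0] [12.0, -1.6, -14.6]
(60, -8, 30, 1) [60.0, -25.0, -64.0] [12.0, -1.6, -14.6]
(60, -8, -10, 1) [85.0, -27.0, -95.0] [12.0, -1.6, -14.6]
```

View pics/r1.png

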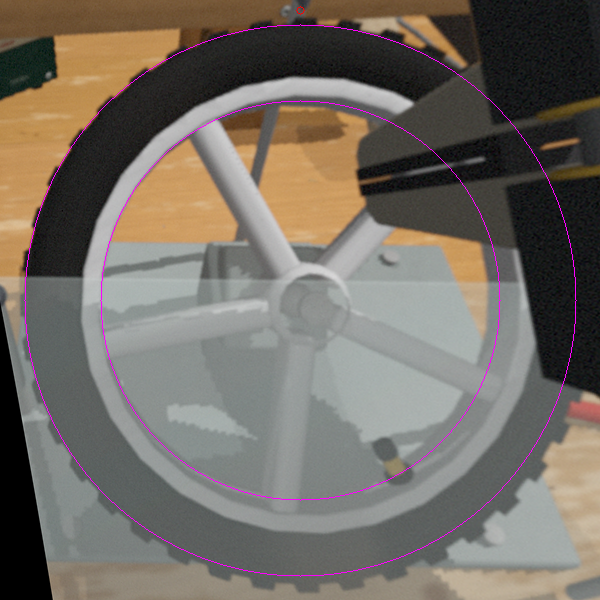

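Picture 6: the fit holds. The tyre ring coincides, the pointer tip is at (292,10) so within about 4 mm, and the valve root at (400,475) gives about -150°. I'll enter at psi = -8.

```bash
python3 -m crank '[{"xyz":[2,-10,3],"rotation":[6,-0.8,-7.3]},{"xyz":[2,-19,5],"rotation":[12,-1.6,-14.6]},{"xyz":[28,-22,-26],"rotation":[12,-1.6,-14.6]},{"xyz":[44,-23.5,-45],"rotation":[12,-1.6,-14.6]},{"xyz":[60,-25,-64],"rotation":[12,-1.6,-14.6]},{"xyz":[73,-26,-80],"rotation":[12,-1.6,-14.6]},{"xyz":[85,-27,-95],"rotation":[12,-1.6,-14.6]},{"xyz":[85,-27,-95],"rotation":[12,-1.6,-14.6]}]'
python3 - <<'E'
from h import *
o=arm.get_obs();print(o["qpos"].round(2))
rows([(60,a,-10,1) for a in range(-8,50,4)],o["tcp_pos"],rot(o["tcp_rot"]))
E
```

```text
t: 2.6
tcp_pos: [568.4, -52.0, 174.9]
tcp_rot: [0.9, 0.087, 0.421, -0.075]
force: [0.0, 0.0, 0.6]
grip_width: 0.005
[-0.09  0.14  2.3  -0.87  0.    1.02]
(60, -8, -10, 1) [-7.0, 7.0, -13.0] [-0.3, -0.4, 0.1]
(60, -4, -10, 1) [-6.0, 11.0, -13.0] [-2.8, -0.1, 3.2]
(60, 0, -10, 1) [-5.0, 15.0, -13.0] [-5.4, 0.1, 6.3]
(60, 4, -10, 1) [-5.0, 19.0, -13.0] [-7.9, 0.4, 9.3]
(60, 8, -10, 1) [-5.0, 23.0, -13.0] [-10.5, 0.6, 12.4]
(60, 12, -10, 1) [-5.0, 27.0, -14.0] [-13.0, 0.9, 15.5]
(60, 16, -10, 1) [-6.0, 32.0, -14.0] [-15.6, 1.1, 18.5]
(60, 20, -10, 1) [-6.0, 36.0, -15.0] [-18.1, 1.4, 21.6]
(60, 24, -10, 1) [-7.0, 40.0, -16.0] [-20.7, 1.6, 24.7]
(60, 28, -10, 1) [-8.0, 43.0, -17.0] [-23.2, 1.9, 27.8]
(60, 32, -10, 1) [-9.0, 47.0, -19.0] [-25.8, 2.1, 30.8]
(60, 36, -10, 1) [-11.0, 51.0, -20.0] [-28.3, 2.4, 33.9]
(60, 40, -10, 1) [-12.0, 54.0, -22.0] [-30.9, 2.7, 37.0]
(60, 44, -10, 1) [-14.0, 58.0, -24.0] [-33.4, 2.9, 40.1]
(60, 48, -10, 1) [-16.0, 61.0, -26.0] [-36.0, 3.2, 43.1]
```

Joint 5 sits at its lower limit (0), so the perpendicular approach falls short here. I'll back out and use a tool tilted about 18° steeper.

```bash
python3 -m crank '[{"xyz":[-16,2,19],"rotation":[0,0,0]},{"xyz":[-32,3,38],"rotation":[0,0,0]},{"xyz":[-48,5,57],"rotation":[0,0,0]},{"xyz":[-48,5,75],"rotation":[0,6,0]},{"xyz":[-40,5,85],"rotation":[0,12,0]},{"xyz":[-32,5,90],"rotation":[0,18,0]},{"xyz":[-32,5,90],"rotation":[0,18,0]}]'
cat >> h.py <<'E'
TILT=18
def pose(r,psi,n,tilt=None):
    a=np.deg2rad(psi);e=np.cos(a)*U+np.sin(a)*np.array([0,1,0]);b=np.deg2rad(TILT if tilt is None else tilt)
    x=-np.cos(b)*N-np.sin(b)*U;z=e-x*(e@x);z/=np.linalg.norm(z);M=np.stack([x,np.cross(z,x),z],1)
    return RZ@(H+r*e+n*N-17*x)+[S[0],S[1],0],RZ@M
def tip(o):
    P=RZ.T@(o["tcp_pos"]-[S[0],S[1],0])+17*(RZ.T@rot(o["tcp_rot"])[:,0])-H
    u,y,n=P@U,P[1],P@N;return dict(u=u.round(1),y=y.round(1),n=n.round(1),r=np.hypot(u,y).round(1),psi=np.rad2deg(np.arctan2(y,u)).round(1))
E
python3 - <<'E'
from h import *
o=arm.get_obs();print(o["qpos"].round(2),tip(o))
rows([(58,-8,n) for n in(100,70,40,15,-10)],o["tcp_pos"],rot(o["tcp_rot"]))
E
```

```text
t: 3.3
tcp_pos: [538.4, -45.4, 270.0]
tcp_rot: [0.824, 0.075, 0.555, -0.085]
force: [1.7, -0.7, 0.9]
grip_width: 0.003
[-0.07 -0.    2.04 -0.05  0.72  0.2 ] {'u': np.float64(106.1), 'y': np.float64(-11.0), 'n': np.float64(88.8), 'r': np.float64(106.6), 'psi': np.float64(-5.9)}
(58, -8, 100) [-44.0, 7.0, -23.0] [1.5, -0.2, -0.6]
(58, -8, 70) [-25.0, 5.0, -46.0] [1.5, -0.2, -0.6]
(58, -8, 40) [-6.0, 3.0, -69.0] [1.5, -0.2, -0.6]
(58, -8, 15) [10.0, 2.0, -88.0] [1.5, -0.2, -0.6]
(58, -8, -10) [26.0, -0.0, -107.0] [1.5, -0.2, -0.6]
```

```bash
python3 -m crank '[{"xyz":[-22,4,-12],"rotation":[0,0,0]},{"xyz":[-44,7,-23],"rotation":[1.5,-0.2,-0.6]},{"xyz":[-25,5,-46],"rotation":[1.5,-0.2,-0.6]},{"xyz":[-6,3,-69],"rotation":[1.5,-0.2,-0.6]},{"xyz":[-6,3,-69],"rotation":[1.5,-0.2,-0.6]}]'
python3 - <<'E'
from h import *
o=arm.get_obs();print(o["qpos"].round(2),tip(o))
rows([(58,-8,n) for n in(40,15,-10)],o["tcp_pos"],rot(o["tcp_rot"]))
E
```

```text
t: 3.8
tcp_pos: [526.9, -42.2, 193.0]
tcp_rot: [0.822, 0.089, 0.557, -0.083]
force: [-1.0, -0.6, 0.3]
grip_width: 0.005
[-0.08  0.08  2.15 -0.02  0.54  0.18] {'u': np.float64(47.5), 'y': np.float64(-8.7), 'n': np.float64(37.4), 'r': np.float64(48.3), 'psi': np.float64(-10.3)}
(58, -8, 40) [6.0, 0.0, 8.0] [-0.0, -0.4, 0.0]
(58, -8, 15) [22.0, -2.0, -11.0] [-0.0, -0.4, 0.0]
(58, -8, -10) [38.0, -3.0, -30.0] [-0.0, -0.4, 0.0]
```

```bash
python3 -m crank '[{"xyz":[14,-1,-2],"rotation":[0,0,0]},{"xyz":[22,-2,-11],"rotation":[0,0,0]},{"xyz":[30,-3,-20],"rotation":[0,0,0]},{"xyz":[38,-3,-30],"rotation":[0,0,0]},{"xyz":[38,-3,-30],"rotation":[0,0,0]},{"xyz":[38,-3,-30],"rotation":[0,0,0]}]'
python3 - <<'E'
from h import *
o=arm.get_obs();print(o["qpos"].round(2),tip(o))
rows([(58,a,-10) for a in(-8,-2,4,10,16,22,28,34,40,46)],o["tcp_pos"],rot(o["tcp_rot"]))
E
```

```text
t: 4.4
tcp_pos: [565.2, -44.6, 164.9]
tcp_rot: [0.822, 0.088, 0.557, -0.082]
force: [0.1, -0.2, 0.1]
grip_width: 0.003
[-0.08  0.19  2.1  -0.02  0.48  0.19] {'u': np.float64(58.8), 'y': np.float64(-7.3), 'n': np.float64(-8.8), 'r': np.float64(59.2), 'psi': np.float64(-7.0)}
(58, -8, -10) [-0.0, -1.0, -2.0] [0.0, -0.4, -0.0]
(58, -2, -10) [1.0, 5.0, -2.0] [-2.3, -0.1, 5.8]
(58, 4, -10) [1.0, 11.0, -2.0] [-4.7, 0.1, 11.7]
(58, 10, -10) [1.0, 17.0, -2.0] [-7.0, 0.3, 17.5]
(58, 16, -10) [1.0, 23.0, -3.0] [-9.3, 0.6, 23.4]
(58, 22, -10) [-0.0, 29.0, -4.0] [-11.6, 0.8, 29.1]
(58, 28, -10) [-2.0, 35.0, -6.0] [-13.9, 1.0, 34.9]
(58, 34, -10) [-4.0, 40.0, -8.0] [-16.2, 1.3, 40.6]
(58, 40, -10) [-6.0, 45.0, -10.0] [-18.4, 1.5, 46.2]
(58, 46, -10) [-9.0, 50.0, -13.0] [-20.6, 1.7, 51.8]
```

```bash
python3 -m crank '[{"xyz":[1,5,-2],"rotation":[-2.3,-0.1,5.8]},{"xyz":[1,11,-2],"rotation":[-4.7,0.1,11.7]},{"xyz":[1,17,-2],"rotation":[-7,0.3,17.5]},{"xyz":[1,23,-3],"rotation":[-9.3,0.6,23.4]},{"xyz":[0,29,-4],"rotation":[-11.6,0.8,29.1]},{"xyz":[-2,35,-6],"rotation":[-13.9,1,34.9]},{"xyz":[-4,40,-8],"rotation":[-16.2,1.3,40.6]},{"xyz":[-6,45,-10],"rotation":[-18.4,1.5,46.2]}]'
python3 - <<'E'
from h import *
o=arm.get_obs();print(o["qpos"].round(2),tip(o))
look("pics/r2.png")
o=arm.get_obs();print(tip(o))
rows([(58,46,-10),(58,44,-10)]+[(58,38,n) for n in(-10,10,35,60)],o["tcp_pos"],rot(o["tcp_rot"]))
E
```

```text
t: 5.2
tcp_pos: [560.7, 0.3, 156.8]
tcp_rot: [0.785, -0.268, 0.535, 0.16]
force: [3.2, -3.0, -0.3]
grip_width: 0.006
[ 0.03  0.19  2.12 -0.11  0.44 -0.51] {'u': np.float64(46.9), 'y': np.float64(37.1), 'n': np.float64(-9.3), 'r': np.float64(59.8), 'psi': np.float64(38.3)}
{'u': np.float64(45.8), 'y': np.float64(37.4), 'n': np.float64(-9.2), 'r': np.float64(59.1), 'psi': np.float64(39.3)}
(58, 46, -10) [-3.0, 5.0, -4.0] [-2.1, 0.4, 5.0]
(58, 44, -10) [-2.0, 3.0, -3.0] [-1.3, 0.3, 3.2]
(58, 38, -10) [0.0, -2.0, -1.0] [0.9, 0.1, -2.4]
(58, 38, 10) [-12.0, -0.0, 15.0] [0.9, 0.1, -2.4]
(58, 38, 35) [-28.0, 1.0, 34.0] [0.9, 0.1, -2.4]
(58, 38, 60) [-44.0, 3.0, 53.0] [0.9, 0.1, -2.4]
```

View pics/r2.png

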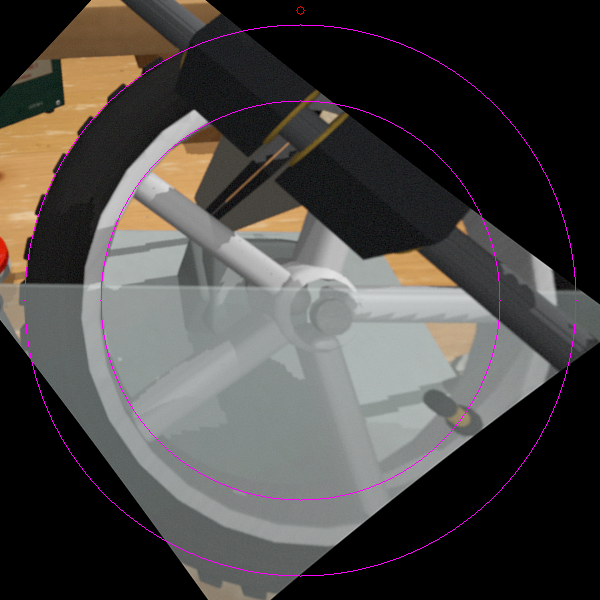

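Picture 7: the spoke end is at (145,180), about 53°, and the valve root at (465,425), about -126°. So one stroke gave about 25° and the finger trails the spoke by about 15°. I'll push to 46° and then withdraw.

```bash
python3 -m crank '[{"xyz":[-3,5,-4],"rotation":[-2.1,0.4,5]},{"xyz":[-3,6,-4],"rotation":[-2.1,0.4,5]},{"xyz":[-1,1,-2],"rotation":[-0.5,0.2,1]},{"xyz":[-7,1,8],"rotation":[0.9,0.1,-2.4]},{"xyz":[-18,1,21],"rotation":[0.9,0.1,-2.4]},{"xyz":[-28,1,34],"rotation":[0.9,0.1,-2.4]},{"xyz":[-44,3,53],"rotation":[0.9,0.1,-2.4]},{"xyz":[-44,3,53],"rotation":[0.9,0.1,-2.4]}]'
python3 - <<'E'
from h import *
o=arm.get_obs();print(o["qpos"].round(2),tip(o))
rows([(60,a,60) for a in(20,0,-20,-42)],o["tcp_pos"],rot(o["tcp_rot"]))
E
```

```text
t: 6.05
tcp_pos: [514.9, 3.3, 210.3]
tcp_rot: [0.791, -0.247, 0.541, 0.146]
force: [-1.0, -0.8, -0.2]
grip_width: 0.005
[ 0.04  0.03  2.16 -0.09  0.57 -0.47] {'u': np.float64(46.1), 'y': np.float64(35.4), 'n': np.float64(61.3), 'r': np.float64(58.1), 'psi': np.float64(37.6)}
(60, 20, 60) [7.0, -16.0, 6.0] [6.6, -0.7, -16.4]
(60, 0, 60) [8.0, -36.0, 8.0] [14.4, -1.5, -35.8]
(60, -20, 60) [3.0, -57.0, 6.0] [22.2, -2.2, -55.2]
(60, -42, 60) [-8.0, -75.0, -2.0] [30.6, -3.1, -76.1]
```

```bash
python3 -m crank '[{"xyz":[4,-8,3],"rotation":[3.3,-0.3,-8]},{"xyz":[7,-16,6],"rotation":[6.4,-0.7,-15.5]},{"xyz":[8,-24,7],"rotation":[9.5,-1,-23]},{"xyz":[8,-32,8],"rotation":[12.6,-1.3,-31]},{"xyz":[7,-40,8],"rotation":[15.7,-1.6,-38.5]},{"xyz":[6,-47,7],"rotation":[18.8,-1.9,-46]},{"xyz":[4,-55,6],"rotation":[21.6,-2.2,-53.5]},{"xyz":[2,-60,5],"rotation":[24.2,-2.4,-60]}]'
python3 -m crank '[{"xyz":[-5,-7,-3],"rotation":[3.2,-0.3,-8]},{"xyz":[-10,-15,-7],"rotation":[6.4,-0.7,-16.1]},{"xyz":[-10,-15,-7],"rotation":[6.4,-0.7,-16.1]},{"xyz":[-10,-15,-7],"rotation":[6.4,-0.7,-16.1]}]'
python3 - <<'E'
from h import *
look("pics/r3.png")
o=arm.get_obs();print(o["qpos"].round(2),tip(o))
rows([(58,-42,n) for n in(60,35,12,0,-10)],o["tcp_pos"],rot(o["tcp_rot"]))
E
```

```text
t: 6.85
tcp_pos: [517.5, -57.3, 212.8]
tcp_rot: [0.799, 0.217, 0.535, -0.167]
force: [-0.1, -0.1, 0.6]
grip_width: 0.005
t: 7.25
tcp_pos: [507.6, -71.9, 206.2]
tcp_rot: [0.76, 0.331, 0.504, -0.243]
force: [0.5, 0.3, 0.0]
grip_width: 0.006
[-0.16  0.03  2.17  0.05  0.56  0.66] {'u': np.float64(44.0), 'y': np.float64(-39.9), 'n': np.float64(58.0), 'r': np.float64(59.4), 'psi': np.float64(-42.2)}
(58, -42, 60) [-2.0, 1.0, 1.0] [0.0, 0.0, -0.3]
(58, -42, 35) [14.0, -0.0, -18.0] [0.0, 0.0, -0.3]
(58, -42, 12) [29.0, -2.0, -36.0] [0.0, 0.0, -0.3]
(58, -42, 0) [37.0, -3.0, -45.0] [0.0, 0.0, -0.3]
(58, -42, -10) [43.0, -3.0, -53.0] [0.0, 0.0, -0.3]
```

View pics/r3.png

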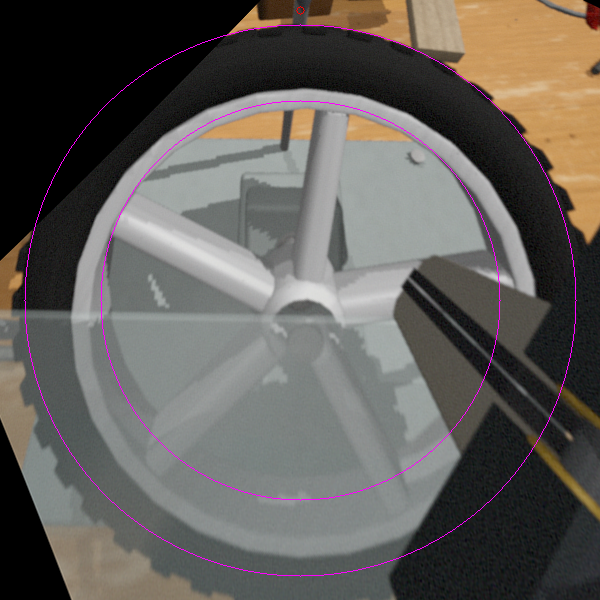

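Picture 8: spokes are at about -10° (end at (332,115)), 64° and -82°, so the valve is at about -118°. There is room at psi = -42, so I'll enter there.

```bash
python3 -m crank '[{"xyz":[14,0,-18],"rotation":[0,0,0]},{"xyz":[29,-2,-36],"rotation":[0,0,0]},{"xyz":[37,-3,-45],"rotation":[0,0,0]},{"xyz":[43,-3,-53],"rotation":[0,0,0]},{"xyz":[43,-3,-53],"rotation":[0,0,0]}]'
python3 - <<'E'
from h import *
o=arm.get_obs();print(o["qpos"].round(2),tip(o))
rows([(58,a,-10) for a in range(-42,50,6)],o["tcp_pos"],rot(o["tcp_rot"]))
E
```

```text
t: 7.8
tcp_pos: [550.7, -74.5, 152.7]
tcp_rot: [0.759, 0.331, 0.505, -0.243]
force: [0.3, 0.8, -0.3]
grip_width: 0.003
[-0.15  0.19  2.14  0.05  0.43  0.66] {'u': np.float64(42.2), 'y': np.float64(-38.4), 'n': np.float64(-10.8), 'r': np.float64(57.0), 'psi': np.float64(-42.3)}
(58, -42, -10) [0.0, -0.0, 1.0] [-0.0, -0.0, -0.3]
(58, -36, -10) [4.0, 4.0, 4.0] [-2.3, 0.2, 5.4]
(58, -30, -10) [7.0, 9.0, 6.0] [-4.6, 0.4, 11.0]
(58, -24, -10) [9.0, 14.0, 8.0] [-6.9, 0.6, 16.8]
(58, -18, -10) [11.0, 19.0, 9.0] [-9.2, 0.9, 22.5]
(58, -12, -10) [13.0, 25.0, 10.0] [-11.5, 1.1, 28.3]
(58, -6, -10) [15.0, 31.0, 11.0] [-13.9, 1.3, 34.2]
(58, 0, -10) [15.0, 37.0, 11.0] [-16.2, 1.5, 40.0]
(58, 6, -10) [16.0, 43.0, 11.0] [-18.6, 1.8, 45.9]
(58, 12, -10) [16.0, 49.0, 10.0] [-20.9, 2.0, 51.7]
(58, 18, -10) [15.0, 55.0, 9.0] [-23.2, 2.2, 57.5]
(58, 24, -10) [14.0, 61.0, 8.0] [-25.6, 2.5, 63.3]
(58, 30, -10) [12.0, 66.0, 6.0] [-27.9, 2.7, 69.0]
(58, 36, -10) [10.0, 72.0, 4.0] [-30.1, 2.9, 74.7]
(58, 42, -10) [8.0, 77.0, 1.0] [-32.4, 3.1, 80.3]
(58, 48, -10) [5.0, 81.0, -2.0] [-34.6, 3.3, 85.9]
```

```bash
python3 -m crank '[{"xyz":[4,4,4],"rotation":[-2.3,0.2,5.4]},{"xyz":[7,9,6],"rotation":[-4.6,0.4,11]},{"xyz":[9,14,8],"rotation":[-6.9,0.6,16.8]},{"xyz":[11,19,9],"rotation":[-9.2,0.9,22.5]},{"xyz":[13,25,10],"rotation":[-11.5,1.1,28.3]},{"xyz":[15,31,11],"rotation":[-13.9,1.3,34.2]},{"xyz":[15,37,11],"rotation":[-16.2,1.5,40]},{"xyz":[16,43,11],"rotation":[-18.6,1.8,45.9]}]'
python3 - <<'E'
from h import *
o=arm.get_obs();print(o["qpos"].round(2),tip(o))
p,M=pose(58,6,-10)
rows([(58,a,-10) for a in range(12,50,6)],p,M)
E
```

```text
t: 8.6
tcp_pos: [566.8, -31.9, 165.5]
tcp_rot: [0.829, -0.02, 0.559, -0.009]
force: [0.7, -4.5, -1.8]
grip_width: 0.004
[-0.05  0.19  2.1  -0.04  0.47 -0.03] {'u': np.float64(59.5), 'y': np.float64(5.6), 'n': np.float64(-8.5), 'r': np.float64(59.8), 'psi': np.float64(5.3)}
(58, 12, -10) [-0.0, 6.0, -1.0] [-2.3, 0.2, 5.8]
(58, 18, -10) [-1.0, 12.0, -2.0] [-4.7, 0.5, 11.6]
(58, 24, -10) [-2.0, 18.0, -3.0] [-7.0, 0.7, 17.4]
(58, 30, -10) [-3.0, 23.0, -5.0] [-9.3, 0.9, 23.1]
(58, 36, -10) [-5.0, 29.0, -7.0] [-11.6, 1.2, 28.8]
(58, 42, -10) [-8.0, 34.0, -9.0] [-13.8, 1.4, 34.4]
(58, 48, -10) [-11.0, 38.0, -12.0] [-16.1, 1.6, 40.0]
```

```bash
python3 -m crank '[{"xyz":[0,6,-1],"rotation":[-2.3,0.2,5.8]},{"xyz":[-1,12,-2],"rotation":[-4.7,0.5,11.6]},{"xyz":[-2,18,-3],"rotation":[-7,0.7,17.4]},{"xyz":[-3,23,-5],"rotation":[-9.3,0.9,23.1]},{"xyz":[-5,29,-7],"rotation":[-11.6,1.2,28.8]},{"xyz":[-8,34,-9],"rotation":[-13.8,1.4,34.4]},{"xyz":[-10,37,-11],"rotation":[-15.3,1.5,38]},{"xyz":[-10,37,-11],"rotation":[-15.3,1.5,38]}]'
python3 - <<'E'
from h import *
o=arm.get_obs();print(o["qpos"].round(2),tip(o))
rows([(58,42,-10)]+[(58,38,n) for n in(-8,10,35,60)],o["tcp_pos"],rot(o["tcp_rot"]))
E
```

```text
t: 9.4
tcp_pos: [557.1, 5.6, 154.7]
tcp_rot: [0.77, -0.307, 0.527, 0.186]
force: [2.5, 0.8, 2.2]
grip_width: 0.006
[ 0.04  0.19  2.13 -0.12  0.44 -0.59] {'u': np.float64(42.4), 'y': np.float64(41.9), 'n': np.float64(-8.2), 'r': np.float64(59.6), 'psi': np.float64(44.7)}
(58, 42, -10) [1.0, -3.0, -1.0] [1.4, 0.0, -3.7]
(58, 38, -8) [2.0, -6.0, 2.0] [2.9, -0.1, -7.4]
(58, 38, 10) [-10.0, -5.0, 16.0] [2.9, -0.1, -7.4]
(58, 38, 35) [-26.0, -4.0, 35.0] [2.9, -0.1, -7.4]
(58, 38, 60) [-42.0, -2.0, 54.0] [2.9, -0.1, -7.4]
```

```bash
python3 -m crank '[{"xyz":[2,-4,0],"rotation":[1.4,0,-3.7]},{"xyz":[-4,-5,9],"rotation":[2.9,-0.1,-7.4]},{"xyz":[-10,-5,16],"rotation":[2.9,-0.1,-7.4]},{"xyz":[-26,-4,35],"rotation":[2.9,-0.1,-7.4]},{"xyz":[-42,-2,54],"rotation":[2.9,-0.1,-7.4]},{"xyz":[-42,-2,54],"rotation":[2.9,-0.1,-7.4]}]'
python3 -m crank '[{"xyz":[4,-8,3],"rotation":[3.3,-0.3,-8]},{"xyz":[7,-16,6],"rotation":[6.4,-0.7,-15.5]},{"xyz":[8,-24,7],"rotation":[9.5,-1,-23]},{"xyz":[8,-32,8],"rotation":[12.6,-1.3,-31]},{"xyz":[7,-40,8],"rotation":[15.7,-1.6,-38.5]},{"xyz":[6,-47,7],"rotation":[18.8,-1.9,-46]},{"xyz":[4,-55,6],"rotation":[21.6,-2.2,-53.5]},{"xyz":[2,-60,5],"rotation":[24.2,-2.4,-60]}]'
python3 -m crank '[{"xyz":[-5,-7,-3],"rotation":[3.2,-0.3,-8]},{"xyz":[-10,-15,-7],"rotation":[6.4,-0.7,-16.1]},{"xyz":[-10,-15,-7],"rotation":[6.4,-0.7,-16.1]},{"xyz":[-10,-15,-7],"rotation":[6.4,-0.7,-16.1]}]'
python3 - <<'E'
from h import *
look("pics/r4.png")
o=arm.get_obs();print(o["qpos"].round(2),tip(o))
rows([(58,-42,n) for n in(60,35,12,0,-10)],o["tcp_pos"],rot(o["tcp_rot"]))
E
```

```text
t: 10.0
tcp_pos: [513.9, 3.3, 209.8]
tcp_rot: [0.789, -0.253, 0.54, 0.149]
force: [-0.0, -0.0, 0.2]
grip_width: 0.002
t: 10.8
tcp_pos: [516.5, -57.3, 212.0]
tcp_rot: [0.801, 0.212, 0.536, -0.164]
force: [0.7, 0.1, 0.8]
grip_width: 0.008
t: 11.2
tcp_pos: [506.6, -71.9, 205.3]
tcp_rot: [0.762, 0.327, 0.506, -0.24]
force: [0.3, 0.3, -0.1]
grip_width: 0.003
[-0.16  0.03  2.17  0.05  0.56  0.65] {'u': np.float64(42.6), 'y': np.float64(-40.0), 'n': np.float64(57.9), 'r': np.float64(58.4), 'psi': np.float64(-43.1)}
(58, -42, 60) [-1.0, 1.0, 2.0] [0.2, 0.0, -0.9]
(58, -42, 35) [15.0, -0.0, -17.0] [0.2, 0.0, -0.9]
(58, -42, 12) [30.0, -2.0, -35.0] [0.2, 0.0, -0.9]
(58, -42, 0) [38.0, -3.0, -44.0] [0.2, 0.0, -0.9]
(58, -42, -10) [44.0, -3.0, -52.0] [0.2, 0.0, -0.9]
```

View pics/r4.png

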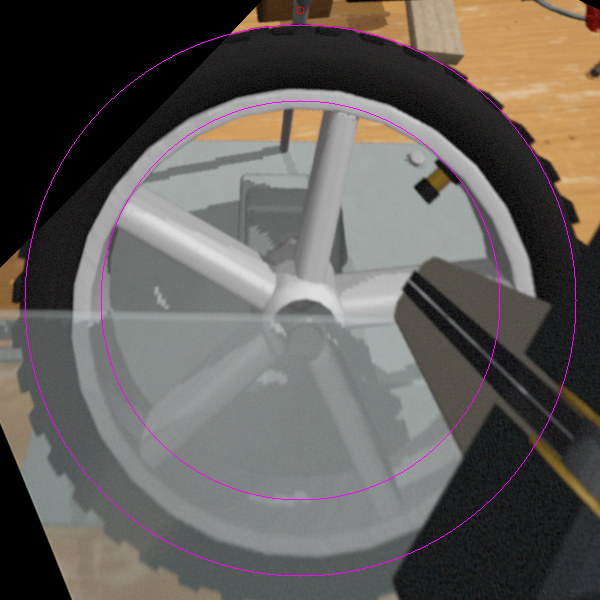

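Picture 9: the spoke is at about -12° and the valve at about -48° (root at (448,173)), in the gap I have to enter. I'll enter at the smaller radius of 46 mm, so the fingers end at about r = 67 and the stem starts at 80.

```bash
python3 - <<'E'
from h import *
o=arm.get_obs();print(tip(o))
rows([(46,-43,n) for n in(60,35,12,0,-10)],o["tcp_pos"],rot(o["tcp_rot"]))
p,M=pose(46,-43,-10)
rows([(46,a,-10) for a in range(-37,30,5)],p,M)
E
```

```text
{'u': np.float64(42.6), 'y': np.float64(-40.0), 'n': np.float64(57.9), 'r': np.float64(58.4), 'psi': np.float64(-43.1)}
(46, -43, 60) [-7.0, 9.0, -4.0] [0.6, -0.0, -1.8]
(46, -43, 35) [9.0, 8.0, -23.0] [0.6, -0.0, -1.8]
(46, -43, 12) [23.0, 6.0, -41.0] [0.6, -0.0, -1.8]
(46, -43, 0) [31.0, 6.0, -50.0] [0.6, -0.0, -1.8]
(46, -43, -10) [37.0, 5.0, -58.0] [0.6, -0.0, -1.8]
(46, -37, -10) [3.0, 3.0, 2.0] [-2.3, 0.2, 5.6]
(46, -32, -10) [5.0, 7.0, 3.0] [-4.2, 0.4, 10.3]
(46, -27, -10) [7.0, 10.0, 5.0] [-6.1, 0.6, 15.1]
(46, -22, -10) [8.0, 13.0, 6.0] [-8.0, 0.8, 19.9]
(46, -17, -10) [10.0, 17.0, 7.0] [-9.9, 1.0, 24.7]
(46, -12, -10) [11.0, 21.0, 7.0] [-11.9, 1.2, 29.5]
(46, -7, -10) [12.0, 25.0, 8.0] [-13.8, 1.4, 34.4]
(46, -2, -10) [12.0, 29.0, 8.0] [-15.8, 1.6, 39.2]
(46, 3, -10) [13.0, 33.0, 8.0] [-17.7, 1.8, 44.1]
(46, 8, -10) [13.0, 37.0, 8.0] [-19.7, 2.0, 49.0]
(46, 13, -10) [13.0, 41.0, 7.0] [-21.7, 2.2, 53.8]
(46, 18, -10) [12.0, 45.0, 6.0] [-23.6, 2.4, 58.7]
(46, 23, -10) [12.0, 48.0, 6.0] [-25.5, 2.6, 63.5]
(46, 28, -10) [11.0, 52.0, 4.0] [-27.5, 2.8, 68.3]
```

```bash
python3 -m crank '[{"xyz":[-7,9,-4],"rotation":[0.6,0,-1.8]},{"xyz":[9,8,-23],"rotation":[0.6,0,-1.8]},{"xyz":[23,6,-41],"rotation":[0.6,0,-1.8]},{"xyz":[31,6,-50],"rotation":[0.6,0,-1.8]},{"xyz":[37,5,-58],"rotation":[0.6,0,-1.8]},{"xyz":[37,5,-58],"rotation":[0.6,0,-1.8]}]'
python3 -c '
from h import *
print(tip(arm.get_obs()))'
```

```text
t: 11.85
tcp_pos: [543.7, -66.7, 146.7]
tcp_rot: [0.755, 0.34, 0.502, -0.25]
force: [-0.3, -0.4, -0.6]
grip_width: 0.008
{'u': np.float64(32.4), 'y': np.float64(-31.3), 'n': np.float64(-10.4), 'r': np.float64(45.1), 'psi': np.float64(-44.0)}
```

```bash
python3 -m crank '[{"xyz":[3,3,2],"rotation":[-2.3,0.2,5.6]},{"xyz":[5,7,3],"rotation":[-4.2,0.4,10.3]},{"xyz":[7,10,5],"rotation":[-6.1,0.6,15.1]},{"xyz":[8,13,6],"rotation":[-8,0.8,19.9]},{"xyz":[10,17,7],"rotation":[-9.9,1,24.7]},{"xyz":[11,21,7],"rotation":[-11.9,1.2,29.5]},{"xyz":[12,25,8],"rotation":[-13.8,1.4,34.4]},{"xyz":[12,29,8],"rotation":[-15.8,1.6,39.2]}]'
python3 -c '
from h import *
print(tip(arm.get_obs()))
p,M=pose(46,-2,-10)
rows([(46,a,-10) for a in (2,5,8,10,12,14,16)],p,M)'
```

```text
t: 12.65
tcp_pos: [556.2, -38.2, 156.7]
tcp_rot: [0.828, 0.042, 0.557, -0.052]
force: [3.8, -5.5, -0.7]
grip_width: 0.005
{'u': np.float64(46.3), 'y': np.float64(-1.7), 'n': np.float64(-8.9), 'r': np.float64(46.3), 'psi': np.float64(-2.1)}
(46, 2, -10) [0.0, 3.0, 0.0] [-1.6, 0.2, 3.9]
(46, 5, -10) [0.0, 6.0, -0.0] [-2.7, 0.3, 6.8]
(46, 8, -10) [0.0, 8.0, -0.0] [-3.9, 0.4, 9.7]
(46, 10, -10) [0.0, 10.0, -0.0] [-4.7, 0.5, 11.7]
(46, 12, -10) [0.0, 11.0, -1.0] [-5.5, 0.5, 13.6]
(46, 14, -10) [0.0, 13.0, -1.0] [-6.3, 0.6, 15.6]
(46, 16, -10) [0.0, 14.0, -1.0] [-7.0, 0.7, 17.5]
```

```bash
python3 -m crank '[{"xyz":[0,3,0],"rotation":[-1.6,0.2,3.9]},{"xyz":[0,6,0],"rotation":[-2.7,0.3,6.8]},{"xyz":[0,8,0],"rotation":[-3.9,0.4,9.7]},{"xyz":[0,10,0],"rotation":[-4.7,0.5,11.7]},{"xyz":[0,11,-1],"rotation":[-5.1,0.5,12.6]},{"xyz":[0,11,-1],"rotation":[-5.1,0.5,12.6]}]'
python3 - <<'E'
from h import *
c=arm.camera_params("top");p,_=arm.capture("top")
f=rectify(p[:,:,::-1].copy(),c,S[:2],S[2]);cv2.circle(f,(300,300),200,(255,0,255),1)
look("pics/r5.png");g=cv2.imread("pics/r5.png")
cv2.imwrite("pics/r5.png",cv2.resize(np.hstack([f,g]),(800,400),interpolation=cv2.INTER_AREA))
print(tip(arm.get_obs()))
E
```

```text
t: 13.25
tcp_pos: [556.4, -26.8, 155.7]
tcp_rot: [0.827, -0.054, 0.559, 0.013]
force: [2.0, -2.0, 5.6]
grip_width: 0.006
{'u': np.float64(44.8), 'y': np.float64(9.6), 'n': np.float64(-9.2), 'r': np.float64(45.9), 'psi': np.float64(12.0)}
```

View pics/r5.png

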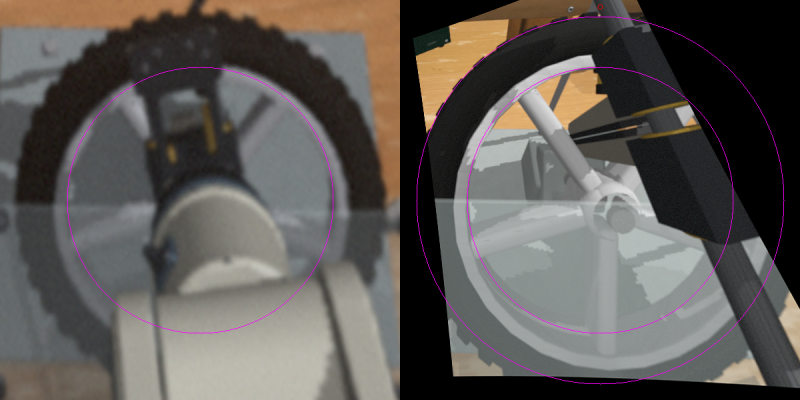

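Picture 10: the left spoke is at about 35° and the bottom spoke points straight down, so the valve is within a degree or two of twelve. I'll back off the spoke and withdraw for an unobstructed check.

```bash
python3 -m crank '[{"xyz":[0,-4,0],"rotation":[0,0,0]},{"xyz":[-6,-4,8],"rotation":[0,0,0]},{"xyz":[-13,-4,16],"rotation":[0,0,0]},{"xyz":[-26,-3,31],"rotation":[0,0,0]},{"xyz":[-45,-3,54],"rotation":[0,0,0]},{"xyz":[-75,-3,85],"rotation":[0,0,0]},{"xyz":[-95,-30,115],"rotation":[0,0,0]},{"xyz":[-105,-70,140],"rotation":[0,0,0]}]'
python3 -m crank '[{"xyz":[-5,-45,20],"rotation":[0,0,0]},{"xyz":[-10,-90,40],"rotation":[0,0,0]},{"xyz":[-15,-135,50],"rotation":[0,0,0]},{"xyz":[-20,-180,50],"rotation":[0,0,0]},{"xyz":[-20,-225,50],"rotation":[0,0,0]},{"xyz":[-20,-270,50],"rotation":[0,0,0]},{"xyz":[-20,-270,50],"rotation":[0,0,0]}]'
python3 - <<'E'
from h import *
c=arm.camera_params("top");p,_=arm.capture("top")
f=rectify(p[:,:,::-1].copy(),c,S[:2],S[2]);cv2.line(f,(300,300),(300,10),(255,0,255),1)
cv2.imwrite("pics/r6.png",f);print(arm.get_obs()["joint_velocities"].round(3))
E
```

```text
t: 14.15
tcp_pos: [448.3, -95.3, 296.2]
tcp_rot: [0.827, -0.055, 0.559, 0.015]
force: [0.5, -1.1, 0.7]
grip_width: 0.006
t: 14.85
tcp_pos: [429.7, -370.6, 344.6]
tcp_rot: [0.827, -0.053, 0.56, 0.011]
force: [0.4, -0.1, -0.2]
grip_width: 0.005
[ 0.047 -0.036  0.043  0.     0.008  0.027]
```

View pics/r6.png

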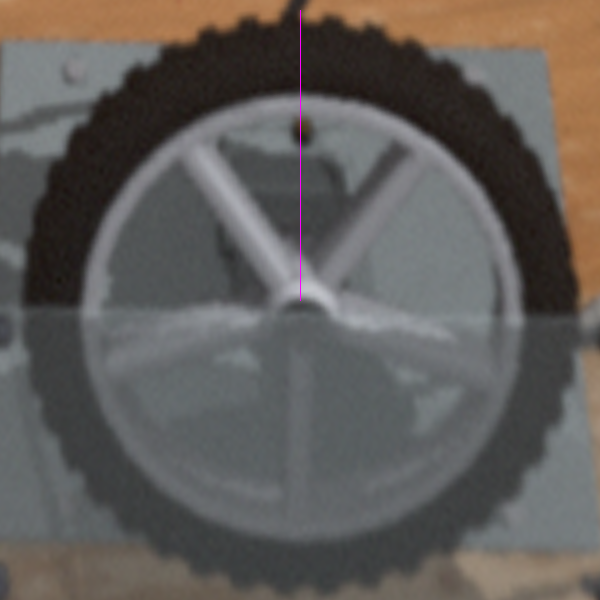

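Picture 11: the valve foot is at (303,125), about 1.5 mm from the line to twelve and about 2.5 mm from the hub-to-pointer line, against a limit of 10.5 mm. The hand is clear, so I'll let the arm settle and hand in.

```bash
python3 -m crank '[{"xyz":[0,0,0],"rotation":[0,0,0]},{"xyz":[0,0,0],"rotation":[0,0,0]},{"xyz":[0,0,0],"rotation":[0,0,0]},{"xyz":[0,0,0],"rotation":[0,0,0]},{"xyz":[0,0,0],"rotation":[0,0,0]}]'
python3 - <<'E'
from h import *
p,_=arm.capture("top");p=p[:,:,::-1];q=cv2.imread("pics/top0.png")
d=cv2.absdiff(p.copy(),q).max(2)
for n,(a,b,c,e) in dict(left=(200,310,85,275),cutter=(245,290,435,480)).items():print(n,(d[a:b,c:e]>40).sum())
print(arm.close_job())
E
```

```text
t: 15.4
tcp_pos: [430.8, -366.1, 344.8]
tcp_rot: [0.827, -0.054, 0.56, 0.013]
force: [0.4, -0.6, -0.4]
grip_width: 0.004
left 2
cutter 0
the job is handed in; nothing more can be done
None
```

The valve stem is at twelve o'clock and the job is handed in at about 15.5 s of the 56 s allowed. I turned the wheel about 150° counter-clockwise in three spoke pushes with closed fingertips, then withdrew the hand well clear to the right.

- **Valve position:** the last top view puts the valve foot about 1.5 mm from my computed twelve, and about 2.5 mm from the line between hub and pointer. The limit is 10.5 mm. Those two references differ because the pointer tip appeared a few millimetres left of where my fit of the stand put it.
- **Contact:** there was no sign of touching the tyre, stem or guard. The forces read at the end of each move never went above about 7 N.
- **Bystanders:** comparing the top picture before and after showed no change around the cutters and only two differing pixels on the left, so nothing there appears to have moved.
- **Not measured directly:** I did not measure the wheel's speed. I judged it at rest because it drags and nothing was touching it.
- **What went wrong:** my first entry, square to the wheel, fell short because joint 5 reached its limit. I backed out without contact and tilted the tool 18° steeper for all three pushes.

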